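Index the plating turntable three clicks and hold it

ROBOT

A 6-joint arm with a two-finger parallel gripper is mounted at the origin on the work surface. World frame = base frame: x ahead of the robot, y to its left, z up, the work surface at z = 0. Lengths are in m, angles in rad, forces in N, time in s.
With the tool pointing down it reaches from about 0.225 to 0.875 m from the base axis. Payload 3.4 kg.
Tool frame: the origin (TCP) lies between the finger pads; the fingertips stand 11 mm ahead of it and the grasp point (between the pads) lies 8 mm behind it; z points along the fingers, y is the line along which they close (so a half turn about z gives the same grasp; the last joint's range is limited). The gripper opens to 85 mm and grips with 20 to 120 N. Pads are 22 mm wide; open, the fingers measure 114 mm over their backs; the gripper's body (76 mm by 85 mm) begins 54 mm behind the grasp point. The pads swing forward as they close: fully open they stand 13 mm farther back than shut.
Start: joints at [1.194, 0.276, 1.505, -0, 1.361, -0.121], TCP at [0.146, 0.556, 0.242] pointing down, gripper open.
Joint ranges: [-2.89, 2.89], [-0.75, 2.08], [0.22, 2.7], [-1.18, 4.32], [0.11, 2.71], [-2.7, 2.7]. Speed limits (rad/s): [2.57, 2.57, 3.14, 3.14, 3.14, 3.14].

INTERFACE

Orientations are given as a unit quaternion [w, x, y, z].
In Python, from rig import sensors, eyes, manip gives the robot as it stands.
- The arm moves only by the tool drive_tool, never from a script. Its argument "deltas" is a list of rows, each an object with "linear": the shift along the world's x, y, z in mm, a list of three; "twist": the turn about the world's z in degrees; "claw": the opening, from 0 (shut) to 1 (fully open). In form: [{"linear": [tx, ty, tz], "twist": twist, "claw": claw}, ...]. A call has 1 to 12 rows; each row is the pose to reach, as a shift and turn from the pose commanded when the call began; what a row does not reach only later rows make up. A row lasts 1/12 s, in which the tool goes at most 41.7 mm and 7.16 degrees, less where a joint would pass 70% of its speed; a pose out of reach is approached as far as the arm can. A call with a gripper value outside its range is refused whole. The fingers move at their own pace and stop on an object; "squeeze" is the grip in N (left out, the last holds). Time passes only in rows, so rows that repeat a pose let the fingers close. It gives the time, the measured TCP pose, the force, the opening and the grip force at its end, in the units of the state.
- sensors.get_state(): the state, without advancing time (a new reading comes with each control period).
- eyes.get_image(name): name is "scene" or "top" or "wrist"; returns the picture (384x512x3 uint8, red, green, blue); there is no depth.
- eyes.camera_model(name): a dict with "intrinsics" (3x3 intrinsics, pixels), "dist" ([k1, k2, p1, p2, k3] as OpenCV has them; the pictures are not rectified), "R" (3x3) and "t" (3): a world point X has camera coordinates R X + t. Camera axes: x right, y down, z forward; pixel columns grow to the right and rows downward; lengths in m; the calibration is good to about 2 mm. A picture is of the moment at which its call begins: read the wrist's pose just before it. camera_model takes no time and is no camera call; for the wrist camera it gives the pose at the moment of the call.
- manip.sign_off(): hands the job in; it is judged then, once.
The state is a dict: "clock": time; "qpos": joint angles; "qd": joint speeds; "effort": joint torques, N m; "position": TCP position; "ee_rot": TCP orientation; "contact_force": force on the tool from outside, world axes, zero at the start; "moment": the same for the moment, N m; "width": finger opening in m; "gripper_force": force on a finger pad.
Only numpy, scipy, OpenCV 4.12 (cv2) and the standard library are available. Lean on these libraries where they do the work, as an engineer would, in place of code of your own. Each camera call takes 0.05 s, during which the arm holds its last target. There are 200 camera calls.

TASK

A squeeze bottle stands in the way of the turntable's index lever. Put the bottle upright in the empty square steel tray and let go of it; then take the lever's upright post, swing the lever counter-clockwise (seen from above) until it has clicked three times, and hold it there against its return spring, without letting it go over a fourth click. Finish while still holding the post, with the lever kept still at the third click; leave the other tableware alone.

Things in the scene. Friction and masses are not known exactly. Their poses are not given: they have to be found in the camera images.
- lever_post (a point): Grip point, 90 mm above the table, of the lever's upright black post (18 mm round, from 57 to 115 mm above the table), 165 mm from the turntable's axis on a steel bar 14 mm wide. Platter (196 mm across), its fixed plate (rim 86 mm high), bar and post turn together, this point's axes too: z up; axis to post is direction (-0.900, 0.435) in them. At home x is parallel to base's x.
- turntable (a joint): Angle of platter and lever in rad: 0 at the home stop, growing counter-clockwise from above, end stop 1.2. A spring pulls it home: about 3 N at the post near home, 5.5 N at 0.9; let go, it returns. At each rib resistance rises by up to 3 N, then drops up to 3 N below the spring's pull (the click), and is back at it 0.07 rad past the top. Where clicks come depends on how click_ring is set.
- base: The turntable's round steel base, 250 mm across and 30 mm high, fixed on the table, its set place varying; origin on the table at the turntable's axis, z up; the same axis carries ring, platter and lever.
- click_ring: Fixed flat ring 244 mm across on the base, set up to 0.1 rad either way against it; origin on the table at the axis, z up. A sprung plunger in the bar rides over its radial ribs. With a = angle of lever_post's x counter-clockwise from this ring's x, rib tops are crossed at a = 0.20 (first click), 0.44, 0.68 (third), 0.92 (fourth), 1.16; middle of the third place 0.80.
- bottle_mid (a point): The loose squeeze bottle that stands in the lever's path beside the post: round, pale, body 50 mm in diameter and straight up to 118 mm, then a cap and thin nozzle up to 180 mm; 0.18 to 0.35 kg. This point is on its axis 70 mm above its underside; z up along the bottle.
- tray_in (a point): Centre of the inner floor of the empty square steel tray, 160 mm outside, 150 mm inside, rim 18 mm above the table, floor 5 mm above the table, fixed; axes along its sides, z up. It lies to the left or right of the turntable.
- bowl_stack: Stack of stoneware plates 150 mm across and about 61 mm high, on the side opposite the tray; origin under its centre. Leave alone.
- pepper_mill: Wooden pepper mill 52 mm across, 165 mm high, beyond the turntable; origin under its centre. Leave alone.
- salt_bowl: Small white bowl 84 mm across, 40 mm high, beyond the turntable; origin under its centre. Leave alone.
Not all that is in view belongs to the job. Of the things that look like the part that bears bottle_mid, take the one that is farthest to the robot's left at the start.

How it is judged:
On the way, in this order (a step that is already met when the one before it is completed fails the run):
1. the bottle stands upright in the tray, let go, with the lever still before its first click (x of bottle_mid in the frame of tray_in between -0.055 and 0.055 m and y of bottle_mid in the frame of tray_in between -0.055 and 0.055 m and z of bottle_mid in the frame of tray_in below 0.08 m and angle between bottle_mid's own z axis and vertical below 0.12 rad and contact force between sauce_bottle and the arm below 0.05 N and contact force between sauce_bottle and the fingers below 0.05 N and angle between the x axis of lever_post and the x axis of click_ring, either way round below 0.2 rad), for 0.2 s.
2. the lever, in the fingers, has gone over the first click (angle between the x axis of lever_post and the x axis of click_ring, either way round above 0.22 rad and contact force between turntable and the fingers above 0.5 N).
3. the lever, in the fingers, has gone over the third click (angle between the x axis of lever_post and the x axis of click_ring, either way round between 0.7 and 0.9 rad and contact force between turntable and the fingers above 0.5 N), for 0.2 s.
At the end, for the whole second after the job is handed in: Fingers on the lever (over 0.5 N), lever still (under 0.05 rad/s) after the third click and before the fourth: its x axis 0.70 to 0.90 rad from click_ring's. Bottle upright (0.12 rad) on the tray's floor, within 55 mm of its centre along each side, clear of the lever (all of step 3 and velocity of joint turntable between -0.05 and 0.05 rad/s and x of bottle_mid in the frame of tray_in between -0.055 and 0.055 m and y of bottle_mid in the frame of tray_in between -0.055 and 0.055 m and z of bottle_mid in the frame of tray_in below 0.08 m and angle between bottle_mid's own z axis and vertical below 0.12 rad and contact force between turntable and sauce_bottle below 0.05 N); the arm keeps its last pose, push and grip.
It fails at once if the lever went over the fourth click (angle between the x axis of lever_post and the x axis of click_ring, either way round above 0.93 rad).
It fails at once if the bottle was knocked over (angle between bottle_mid's own z axis and vertical above 0.7 rad).
It fails at once if other tableware was disturbed (distance of any of bowl_stack, pepper_mill, salt_bowl from where it was at the start of the episode above 0.03 m).
It also fails if it takes over 72 s, if anything falls off the work surface, if the arm or the gripper's body presses on something with over 40 N, if the wrist force passes 120 N, or if a joint passes its speed limit or range.

## Working session

There is one attempt and no reset: what is moved stays moved. The work goes in short steps, Python scripts to look and compute and a tool call to move; the robot and the scene stay as the last step left them, time stands still between calls to the robot, and variables do not carry over. Pictures are saved under pics/ and viewed, at most 13 in all, crops included, and the job is handed in when it is done.

Besides the shell and the picture viewer there is one more tool, called after "Call:" as name([rows], argument=value, ...), one row to a line, values as JSON. drive_tool: Moves the arm, as the interface text tells. Its arguments: {"type":"object","properties":{"deltas":{"type":"array","items":{"type":"object","properties":{"linear":{"type":"array","items":{"type":"number"}},"twist":{"type":"number"},"claw":{"type":"number"}}}},"squeeze":{"type":"number"}},"required":["deltas"]}

```bash
mkdir -p pics; cat > h.py <<'E'
import numpy as np, cv2
from rig import sensors, eyes, manip
def snap(n,f):
    m=eyes.camera_model(n); im=eyes.get_image(n); cv2.imwrite('pics/'+f,im[:,:,::-1]); np.savez('pics/'+f[:-4]+'.npz',im=im,**{k:np.array(m[k]) for k in('intrinsics','dist','R','t')}); return im,m
def load(f):
    d=np.load('pics/'+f+'.npz'); return d['im'],d
def w(m,uv,z):
    p=cv2.undistortPoints(np.array(uv,float).reshape(-1,1,2),np.array(m['intrinsics']),np.array(m['dist'])).reshape(-1,2)
    R=np.array(m['R']);t=np.array(m['t']);c=-R.T@t
    d=np.c_[p,np.ones(len(p))]@R
    return c+d*((np.broadcast_to(z,len(p))-c[2])/d[:,2])[:,None]
def px(m,X):
    return cv2.projectPoints(np.array(X,float).reshape(-1,1,3),cv2.Rodrigues(np.array(m['R']))[0],np.array(m['t']),np.array(m['intrinsics']),np.array(m['dist']))[0].reshape(-1,2)
E
python3 - <<'E'
from h import *
a,m=snap('top','top0.png'); b,k=snap('scene','scene0.png')
for q in (m,k): print(-np.array(q['R']).T@np.array(q['t']))
cv2.imwrite('pics/both.png',cv2.resize(a[:,:,::-1],(800,600),interpolation=cv2.INTER_CUBIC))
E
```

```text
[0.3886187  0.01774319 0.98781393]
[1.03222062 0.50422702 0.96529338]
```

View pics/both.png

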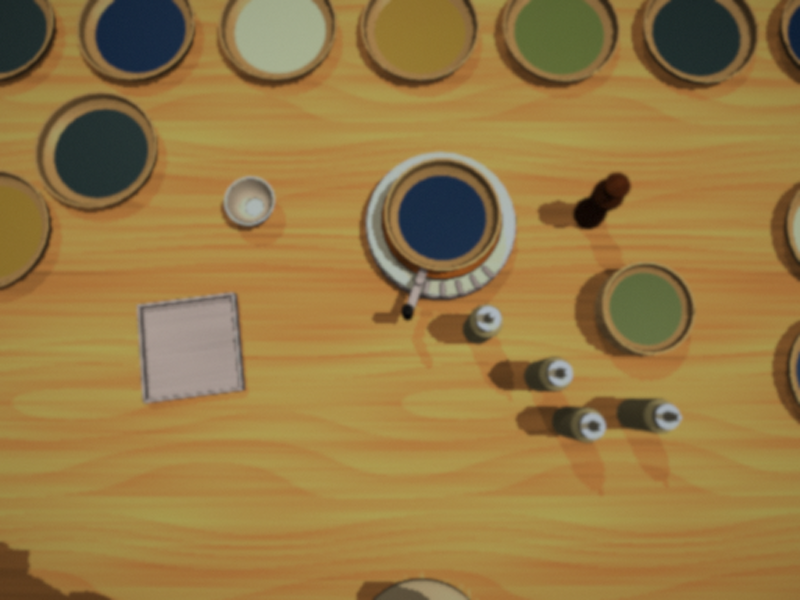

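View pics/scene0.png

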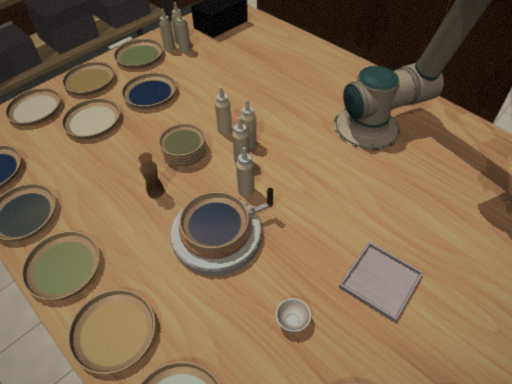

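The top view shows the tray at left (190,348 of 800x600), the post tip at (408,312), the leftmost bottle at (485,322), and light ribs on the ring around (430–490,285). The scene view confirms this layout. I'll measure these now.

```bash
python3 - <<'E'
from h import *
im,m=load('top0'); s=512/800
c=lambda *p:[(np.array(q)+.5)*s-.5 for q in p]
print('tray',w(m,c((140,306),(234,295),(243,390),(146,402)),0.018).round(4).tolist())
print('trayc',w(m,c((191,348)),0.012))
print('bottle nozzle',w(m,c((488,318)),0.18), 'base?',w(m,c((478,336)),0.0))
print('post top',w(m,c((408,309)),0.115),'axis platter',w(m,c((442,216)),0.086),'ring',w(m,c((441,225)),0.03))
x0,y0=225,90
cr=cv2.resize(im[y0:y0+140,x0:x0+110,::-1],None,fx=4.2,fy=4.2,interpolation=cv2.INTER_CUBIC);cv2.imwrite('pics/crop.png',cr)
E
```

```text
tray [[0.532, 0.4568, 0.018], [0.5504, 0.3041, 0.018], [0.3968, 0.2826, 0.018], [0.3777, 0.4363, 0.018]]
trayc [[0.46412533 0.37161897 0.012     ]]
bottle nozzle [[ 0.49197793 -0.0893378   0.18      ]] base? [[ 0.48503172 -0.09604023  0.        ]]
post top [[0.51356537 0.01944487 0.115     ]] axis platter [[ 0.66405803 -0.03327937  0.086     ]] ring [[ 0.66576012 -0.03467112  0.03      ]]
```

View pics/crop.png

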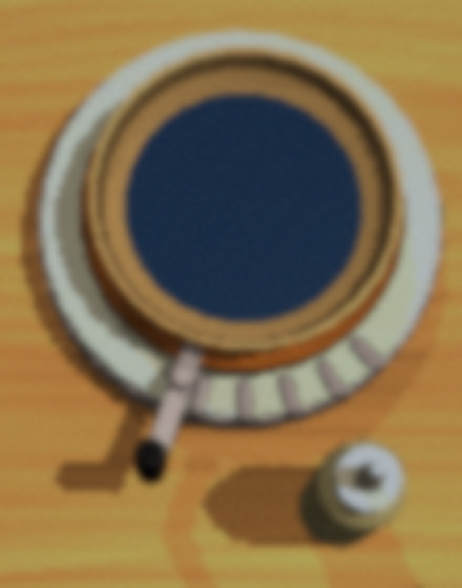

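The crop shows five ribs at about (203,400), (248,395), (290,390), (332,377) and (370,352), the post top at (152,455), and the bottle nozzle tip at (372,470).

```bash
python3 - <<'E'
from h import *
im,m=load('top0')
f=lambda *p:[((q[0]+.5)/4.2-.5+225,(q[1]+.5)/4.2-.5+90) for q in p]
ax=np.array([.665,-.034])
# refine axis: ring outer left/right/top/bottom at z~.034
o=w(m,f((40,225),(441,225),(240,30),(240,424)),.034);print(o.round(4).tolist(),'axis',(o[2,0]+o[3,0])/2,(o[0,1]+o[1,1])/2)
p=w(m,f((88,205),(404,205),(245,48),(245,354)),.086);print(p.round(4).tolist())
ax=np.array([(o[2,0]+o[3,0])/2,(o[0,1]+o[1,1])/2])
r=w(m,f((206,400),(247,396),(290,390),(332,377),(370,352)),.036)
d=r[:,:2]-ax;an=np.unwrap(np.arctan2(d[:,1],d[:,0]));print(an,np.hypot(*d.T)); 
t0=(an-np.array([.2,.44,.68,.92,1.16])).mean();print('a=0 dir',t0)
P=w(m,f((152,452)),.115)[0,:2];q=P-ax;print('post',P,np.arctan2(q[1],q[0]),np.hypot(*q))
for a in(.0,.2,.44,.68,.8,.92):print(a,ax+.165*np.array([np.cos(t0+a),np.sin(t0+a)]))
print('bottle cap centre z.13?',w(m,f((368,478),(372,470)),[.13,.18]))
E
```

```text
[[0.666, 0.0885, 0.034], [0.6666, -0.157, 0.034], [0.7923, -0.0347, 0.034], [0.543, -0.0328, 0.034]] axis 0.6676490300924518 -0.034240418642459955
[[0.6629, 0.057, 0.086], [0.6634, -0.1262, 0.086], [0.7591, -0.0347, 0.086], [0.575, -0.0332, 0.086]]
[2.94616619 3.16697455 3.40925249 3.65246971 3.90336484] [0.11256404 0.10799462 0.10812274 0.11039331 0.11183147]
a=0 dir 2.735645555741463
post [0.51435748 0.0197451 ] 2.802981124103277 0.16251995863041782
0.0 [0.51605878 0.03091628]
0.2 [ 5.06135852e-01 -4.98853364e-04]
0.44 [ 0.50274469 -0.03985806]
0.68 [ 0.50880651 -0.07889524]
0.8 [ 0.51529453 -0.0975895 ]
0.92 [ 0.52397383 -0.11537263]
bottle cap centre z.13? [[ 0.49817433 -0.09618313  0.13      ]
 [ 0.49586539 -0.09165165  0.18      ]]
```

```bash
python3 - <<'E'
from h import *
s=sensors.get_state();print(s['clock'],s['position'],s['ee_rot'],s['width'],s['contact_force'])
k=eyes.camera_model('wrist');R=np.array(k['R']);print('cam pos',-R.T@np.array(k['t']),'fwd',R[2],'right',R[0])
im,m=load('scene0')
for z in(0,.118,.18):print(z,px(m,[[.495,-.093,z]]))
cv2.imwrite('pics/sc.png',cv2.resize(im[145:215,215:285,::-1],None,fx=8,fy=8,interpolation=cv2.INTER_CUBIC))
E
```

```text
0.1 [0.14532158 0.55586292 0.24154945] [-1.87916970e-04  1.27533952e-01  9.91833882e-01 -7.78152768e-04] 0.08538885816527154 [-0.39235557 -0.36540692 -0.08596402]
cam pos [0.08114205 0.57420039 0.37363563] fwd [ 0.26036668 -0.06988543 -0.96297727] right [ 0.25464453  0.96703381 -0.00132986]
0 [[246.03355129 190.17375606]]
0.118 [[244.72421566 163.4209712 ]]
0.18 [[243.95677059 147.6414144 ]]
```

View pics/sc.png

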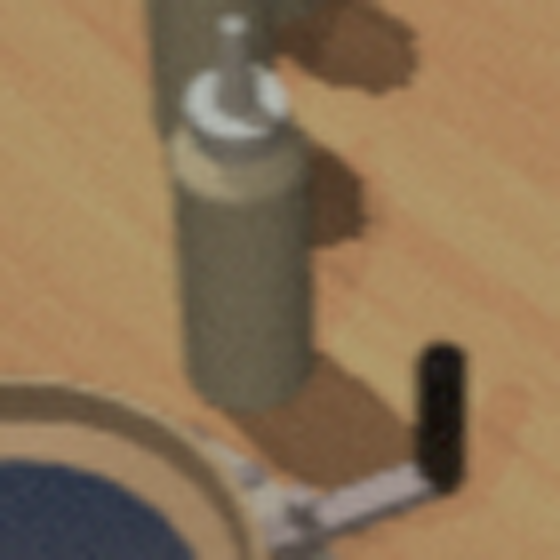

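The crop shows the bottle body with a cap about 38 mm wide and a thin nozzle on top. Because of the nozzle, I'll have to grip at the very top of the straight body. I'm moving above it for one close look.

Call:
drive_tool([
  {"linear":[325,-645,40],"twist":0,"claw":1},
  {"linear":[325,-645,40],"twist":0,"claw":1},
  {"linear":[325,-645,40],"twist":0,"claw":1},
  {"linear":[325,-645,40],"twist":0,"claw":1},
  {"linear":[325,-645,40],"twist":0,"claw":1},
  {"linear":[325,-645,40],"twist":0,"claw":1},
  {"linear":[325,-645,40],"twist":0,"claw":1},
  {"linear":[325,-645,40],"twist":0,"claw":1},
  {"linear":[325,-645,40],"twist":0,"claw":1},
  {"linear":[325,-645,40],"twist":0,"claw":1},
  {"linear":[325,-645,40],"twist":0,"claw":1},
  {"linear":[325,-645,40],"twist":0,"claw":1},
], squeeze=60)

```text
clock: 1.1
position: [0.3702, 0.1085, 0.27]
ee_rot: [0.0, 0.128, 0.992, 0.0]
contact_force: [1.1, 0.1, -0.3]
width: 0.0853
gripper_force: 0.0
```

Call:
drive_tool([
  {"linear":[90,-190,20],"twist":0,"claw":1},
  {"linear":[90,-190,20],"twist":0,"claw":1},
  {"linear":[90,-190,20],"twist":0,"claw":1},
  {"linear":[90,-190,20],"twist":0,"claw":1},
  {"linear":[90,-190,20],"twist":0,"claw":1},
  {"linear":[90,-190,20],"twist":0,"claw":1},
  {"linear":[90,-190,20],"twist":0,"claw":1},
  {"linear":[90,-190,20],"twist":0,"claw":1},
])

```text
clock: 1.77
position: [0.4594, -0.0791, 0.2893]
ee_rot: [-0.001, 0.128, 0.992, 0.001]
contact_force: [-1.0, 1.0, -0.1]
width: 0.0854
gripper_force: 0.0
```

```bash
python3 - <<'E'
from h import *
s=sensors.get_state();print(s['clock'],s['position'])
im,m=snap('wrist','w1.png')
print(px(m,[[.495,-.093,z] for z in(.118,.14,.18)]))
E
```

```text
1.7667 [ 0.45942818 -0.07914179  0.28928293]
[[253.56741789 211.00461651]
 [253.19342179 218.61459598]
 [252.35801957 235.61778209]]
```

View pics/w1.png

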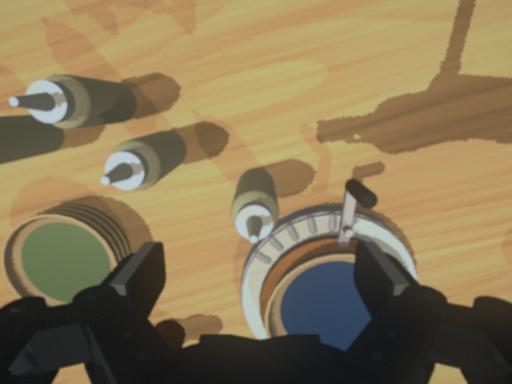

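The wrist view shows the target's nozzle tip at (255,237), cap centre near (255,221), the post tip at (354,184), and the ribs at (265–335,222–250). This agrees with the earlier estimate.

```bash
python3 - <<'E'
from h import *
im,m=load('w1')
print(w(m,[(255,237)],.179),w(m,[(255,221)],.138), 'post',w(m,[(353,184)],.115))
print(w(m,[(125,168),(105,181)],[.138,.179]))
E
```

```text
[[ 0.49715852 -0.09134687  0.179     ]] [[ 0.49847319 -0.09219461  0.138     ]] post [[0.49394606 0.00977778 0.115     ]]
[[ 0.41874431 -0.19310378  0.138     ]
 [ 0.42107561 -0.19306852  0.179     ]]
```

Call:
drive_tool([
  {"linear":[38,-13,0],"twist":0,"claw":1},
  {"linear":[38,-13,-40],"twist":0,"claw":1},
  {"linear":[38,-13,-80],"twist":0,"claw":1},
  {"linear":[38,-13,-110],"twist":0,"claw":1},
  {"linear":[38,-13,-130],"twist":0,"claw":1},
  {"linear":[38,-13,-145],"twist":0,"claw":1},
  {"linear":[38,-13,-155],"twist":0,"claw":1},
  {"linear":[38,-13,-160],"twist":0,"claw":1},
  {"linear":[38,-13,-164],"twist":0,"claw":1},
  {"linear":[38,-13,-166],"twist":0,"claw":1},
  {"linear":[38,-13,-166],"twist":0,"claw":1},
])

```text
clock: 2.73
position: [0.4985, -0.0923, 0.1245]
ee_rot: [0.001, 0.127, 0.992, -0.0]
contact_force: [-0.0, 0.0, -0.7]
width: 0.0858
gripper_force: 0.0
```

Next I go down a little in 1 mm steps, watching for contact with the nozzle.

Call:
drive_tool([
  {"linear":[0,0,-1],"twist":0,"claw":1},
  {"linear":[0,0,-2],"twist":0,"claw":1},
  {"linear":[0,0,-3],"twist":0,"claw":1},
  {"linear":[0,0,-4],"twist":0,"claw":1},
  {"linear":[0,0,-4],"twist":0,"claw":1},
])

```text
clock: 3.15
position: [0.4981, -0.0926, 0.1199]
ee_rot: [-0.0, 0.128, 0.992, 0.0]
contact_force: [0.3, -0.0, 0.3]
width: 0.0856
gripper_force: 0.0
```

Call:
drive_tool([
  {"linear":[0,0,-1],"twist":0,"claw":1},
  {"linear":[0,0,-2],"twist":0,"claw":1},
  {"linear":[0,0,-2],"twist":0,"claw":1},
])

```text
clock: 3.4
position: [0.4981, -0.0925, 0.1178]
ee_rot: [-0.0, 0.128, 0.992, 0.0]
contact_force: [-0.2, -0.3, -0.4]
width: 0.0854
gripper_force: 0.0
```

Call:
drive_tool([
  {"linear":[0,0,0],"twist":0,"claw":0.35},
  {"linear":[0,0,0],"twist":0,"claw":0.35},
  {"linear":[0,0,0],"twist":0,"claw":0.35},
  {"linear":[0,0,0],"twist":0,"claw":0.35},
  {"linear":[0,0,0],"twist":0,"claw":0.35},
  {"linear":[0,0,0],"twist":0,"claw":0.35},
  {"linear":[0,0,0],"twist":0,"claw":0.35},
  {"linear":[0,0,0],"twist":0,"claw":0.35},
], squeeze=60)

```text
clock: 4.07
position: [0.4986, -0.0928, 0.1187]
ee_rot: [0.001, 0.128, 0.992, -0.0]
contact_force: [-0.5, 0.1, 5.5]
width: 0.0468
gripper_force: 61.0
```

Call:
drive_tool([
  {"linear":[0,0,3],"twist":0,"claw":0.35},
  {"linear":[0,0,6],"twist":0,"claw":0.35},
  {"linear":[0,0,10],"twist":0,"claw":0.35},
  {"linear":[0,0,15],"twist":0,"claw":0.35},
  {"linear":[0,0,15],"twist":0,"claw":0.35},
  {"linear":[0,0,15],"twist":0,"claw":0.35},
], squeeze=75)

```text
clock: 4.57
position: [0.4983, -0.0926, 0.1332]
ee_rot: [0.0, 0.128, 0.992, 0.0]
contact_force: [-0.1, -0.2, -2.6]
width: 0.0463
gripper_force: 77.0
```

```bash
python3 - <<'E'
from h import *
im,m=snap('scene','s1.png');s=sensors.get_state();print(s['contact_force'],s['width'],s['position'])
cv2.imwrite('pics/sc1.png',cv2.resize(im[110:220,190:300,::-1],None,fx=5,fy=5,interpolation=cv2.INTER_CUBIC))
E
```

```text
[ 0.30436521 -0.33797988 -2.12553809] 0.0458257051635948 [ 0.49813652 -0.09250389  0.13302208]
```

View pics/sc1.png

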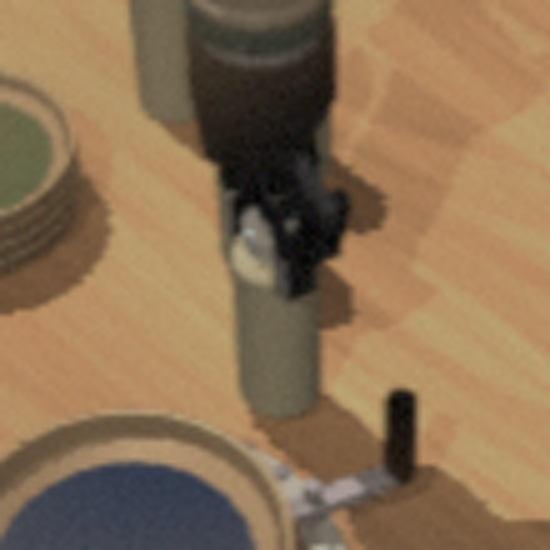

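The crop shows the bottle held upright and lifted, with the fingers at its shoulder. I'll carry it around the robot side of the post, gently.

Call:
drive_tool([
  {"linear":[-5,0,5],"twist":0,"claw":0.3},
  {"linear":[-15,3,10],"twist":0,"claw":0.3},
  {"linear":[-30,10,16],"twist":0,"claw":0.3},
  {"linear":[-47,20,20],"twist":0,"claw":0.3},
  {"linear":[-65,33,22],"twist":0,"claw":0.3},
  {"linear":[-80,50,22],"twist":0,"claw":0.3},
  {"linear":[-90,70,22],"twist":0,"claw":0.3},
  {"linear":[-95,93,22],"twist":0,"claw":0.3},
  {"linear":[-97,116,22],"twist":0,"claw":0.3},
  {"linear":[-97,138,22],"twist":0,"claw":0.3},
  {"linear":[-97,156,22],"twist":0,"claw":0.3},
  {"linear":[-97,168,22],"twist":0,"claw":0.3},
])

```text
clock: 5.62
position: [0.3997, 0.077, 0.1554]
ee_rot: [-0.0, 0.127, 0.992, 0.0]
contact_force: [0.3, -0.2, -2.5]
width: 0.0457
gripper_force: 77.3
```

Call:
drive_tool([
  {"linear":[0,10,0],"twist":0,"claw":0.3},
  {"linear":[2,28,0],"twist":0,"claw":0.3},
  {"linear":[6,52,0],"twist":0,"claw":0.3},
  {"linear":[12,80,0],"twist":0,"claw":0.3},
  {"linear":[19,110,0],"twist":0,"claw":0.3},
  {"linear":[27,140,0],"twist":0,"claw":0.3},
  {"linear":[36,170,0],"twist":0,"claw":0.3},
  {"linear":[45,200,0],"twist":0,"claw":0.3},
  {"linear":[52,230,0],"twist":0,"claw":0.3},
  {"linear":[58,258,0],"twist":0,"claw":0.3},
  {"linear":[62,280,0],"twist":0,"claw":0.3},
  {"linear":[64,292,0],"twist":0,"claw":0.3},
])

```text
clock: 6.62
position: [0.4654, 0.3698, 0.155]
ee_rot: [0.0, 0.127, 0.992, 0.001]
contact_force: [-0.1, 0.9, -3.1]
width: 0.046
gripper_force: 77.5
```

```bash
python3 - <<'E'
from h import *
im,m=snap('scene','s2.png');s=sensors.get_state();print(s['contact_force'],s['width'],s['position'])
p=px(m,[[.464,.371,.05]])[0];x,y=int(p[0])-70,int(p[1])-75
cv2.imwrite('pics/sc2.png',cv2.resize(im[y:y+130,x:x+140,::-1],None,fx=4,fy=4,interpolation=cv2.INTER_CUBIC))
E
```

```text
[ 0.84576282  2.09492872 -2.23394501] 0.04629517895483912 [0.46568993 0.3710019  0.15489813]
```

View pics/sc2.png

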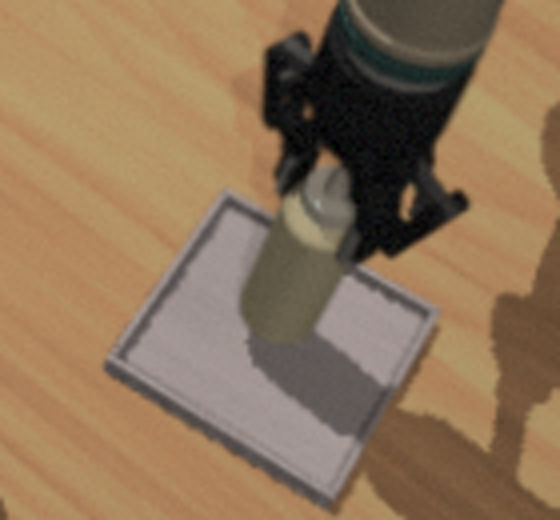

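The bottle hangs over the middle of the tray and looks upright. Lowering.

Call:
drive_tool([
  {"linear":[0,0,-8],"twist":0,"claw":0.3},
  {"linear":[0,0,-18],"twist":0,"claw":0.3},
  {"linear":[0,0,-25],"twist":0,"claw":0.3},
  {"linear":[0,0,-29],"twist":0,"claw":0.3},
  {"linear":[0,0,-30],"twist":0,"claw":0.3},
  {"linear":[0,0,-31],"twist":0,"claw":0.3},
  {"linear":[0,0,-32],"twist":0,"claw":0.3},
  {"linear":[0,0,-32],"twist":0,"claw":0.3},
])

```text
clock: 7.33
position: [0.4651, 0.3662, 0.124]
ee_rot: [0.0, 0.128, 0.992, -0.001]
contact_force: [-1.5, -4.1, 3.9]
width: 0.0463
gripper_force: 78.3
```

Call:
drive_tool([
  {"linear":[0,0,-1],"twist":0,"claw":0.5},
  {"linear":[0,0,-1],"twist":0,"claw":0.58},
  {"linear":[0,0,-1],"twist":0,"claw":0.65},
  {"linear":[0,0,-1],"twist":0,"claw":0.8},
  {"linear":[0,0,-1],"twist":0,"claw":1},
  {"linear":[0,0,-1],"twist":0,"claw":1},
  {"linear":[0,0,-1],"twist":0,"claw":1},
  {"linear":[0,0,-1],"twist":0,"claw":1},
], squeeze=20)

```text
clock: 8.0
position: [0.4657, 0.3678, 0.1225]
ee_rot: [0.001, 0.128, 0.992, 0.001]
contact_force: [0.6, -0.9, 5.8]
width: 0.0854
gripper_force: 0.0
```

```bash
python3 - <<'E'
from h import *
im,m=snap('scene','s3.png');s=sensors.get_state();print(s['contact_force'],s['width'],s['position'])
p=px(m,[[.464,.371,.05]])[0];x,y=int(p[0])-70,int(p[1])-75
cv2.imwrite('pics/sc3.png',cv2.resize(im[y:y+130,x:x+140,::-1],None,fx=4,fy=4,interpolation=cv2.INTER_CUBIC))
E
```

```text
[ 0.15119614 -1.29512635  4.93456795] 0.08580442289696233 [0.46571175 0.36779131 0.12254091]
```

View pics/sc3.png

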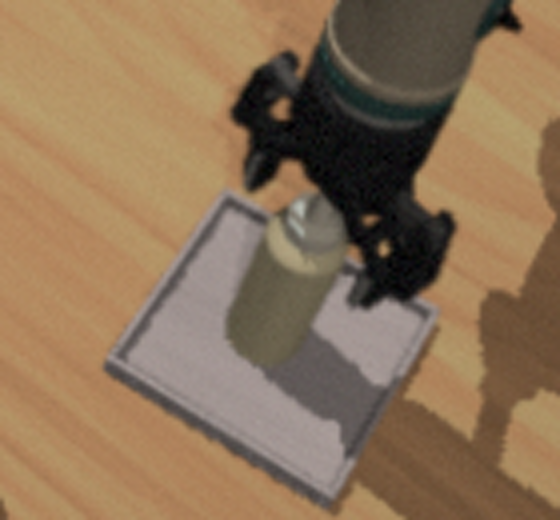

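The fingers are open and the bottle stands near the tray's middle. The palm is lightly on the nozzle, so I raise straight up and check from above.

Call:
drive_tool([
  {"linear":[0,0,2],"twist":0,"claw":1},
  {"linear":[0,0,5],"twist":0,"claw":1},
  {"linear":[0,0,12],"twist":0,"claw":1},
  {"linear":[0,0,30],"twist":0,"claw":1},
  {"linear":[0,0,60],"twist":0,"claw":1},
  {"linear":[0,0,100],"twist":0,"claw":1},
  {"linear":[0,-30,120],"twist":0,"claw":1},
  {"linear":[0,-70,120],"twist":0,"claw":1},
  {"linear":[0,-110,120],"twist":0,"claw":1},
  {"linear":[0,-150,120],"twist":0,"claw":1},
  {"linear":[0,-170,120],"twist":0,"claw":1},
  {"linear":[0,-170,120],"twist":0,"claw":1},
])

```text
clock: 9.05
position: [0.4646, 0.1937, 0.2425]
ee_rot: [0.0, 0.129, 0.992, -0.001]
contact_force: [-0.1, 0.7, 0.4]
width: 0.0853
gripper_force: 0.0
```

```bash
python3 - <<'E'
from h import *
a,k=snap('top','t4.png');im,m=snap('scene','s4.png');s=sensors.get_state();print(s['contact_force'],s['position'])
p=px(m,[[.464,.371,.05]])[0];x,y=int(p[0])-60,int(p[1])-55;print(x,y)
A=cv2.resize(im[y:y+110,x:x+120],None,fx=3.3,fy=3.3,interpolation=cv2.INTER_CUBIC)
q=px(k,[[.464,.371,.05]])[0];X,Y=int(q[0])-60,int(q[1])-55;print(X,Y)
B=cv2.resize(a[Y:Y+110,X:X+120],None,fx=3.3,fy=3.3,interpolation=cv2.INTER_CUBIC)
cv2.imwrite('pics/c4.png',np.hstack([A,B])[:,:,::-1])
E
```

```text
[ 0.14572073 -0.12058396  0.5668379 ] [0.4651983  0.19721549 0.24241616]
323 215
56 166
```

View pics/c4.png

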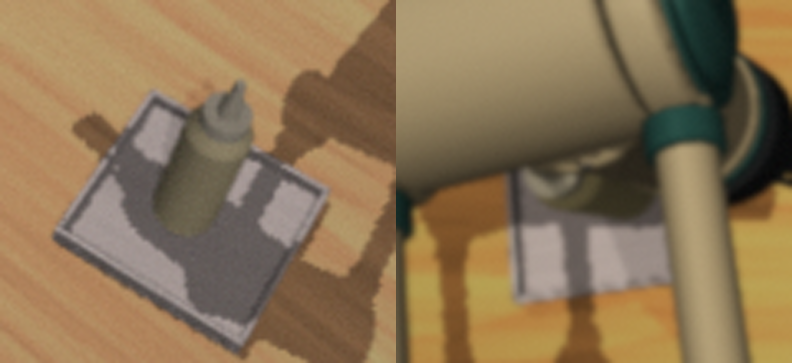

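The left half shows the bottle standing in the tray with its nozzle tip at about (240,85) and its base near (187,215). I'll check the position and lean numerically.

```bash
python3 - <<'E'
from h import *
im,m=load('s4');f=lambda p:((p[0]+.5)/3.3-.5+323,(p[1]+.5)/3.3-.5+215)
P=w(m,[f((240,85)),f((228,128)),f((187,215))],[.185,.14,.005]);print(P)
c=np.array([.464,.370,0])
# predicted in crop for upright at tip xy
for z in(.185,.14,.005):print(z,(px(m,[[P[0,0],P[0,1],z]])[0]-[323,215])*3.3)
E
```

```text
[[0.46545649 0.36667619 0.185     ]
 [0.46932485 0.37256332 0.14      ]
 [0.46674872 0.37205962 0.005     ]]
0.185 [238.84999996  83.84999999]
0.14 [222.92973996 118.47653784]
0.005 [181.15337087 208.52021223]
```

The bottle is upright at about (0.467, 0.371), in the middle of the tray. Now I go above the post and down around it.

Call:
drive_tool([
  {"linear":[47,-177,0],"twist":-5,"claw":1},
  {"linear":[47,-177,0],"twist":-5,"claw":1},
  {"linear":[47,-177,0],"twist":-5,"claw":1},
  {"linear":[47,-177,0],"twist":-5,"claw":1},
  {"linear":[47,-177,0],"twist":-5,"claw":1},
  {"linear":[47,-177,0],"twist":-5,"claw":1},
  {"linear":[47,-177,-20],"twist":-5,"claw":1},
  {"linear":[47,-177,-50],"twist":-5,"claw":1},
  {"linear":[47,-177,-80],"twist":-5,"claw":1},
  {"linear":[47,-177,-80],"twist":-5,"claw":1},
  {"linear":[47,-177,-80],"twist":-5,"claw":1},
])

```text
clock: 10.07
position: [0.5112, 0.0223, 0.161]
ee_rot: [-0.002, 0.17, 0.985, 0.0]
contact_force: [0.1, 0.1, 0.3]
width: 0.0855
gripper_force: 0.0
```

```bash
python3 - <<'E'
from h import *
im,m=snap('wrist','w5.png');s=sensors.get_state();print(s['contact_force'],s['position'],s['clock'])
print(px(m,[[.512,.020,z] for z in(.115,.06)]))
cv2.imwrite('pics/w5b.png',im[:,:,::-1])
E
```

```text
[0.41800723 0.18418727 0.24512451] [0.51268701 0.02189418 0.1625564 ] 10.1167
[[253.86483668 221.87394246]
 [255.02313535 196.18910675]]
```

View pics/w5b.png

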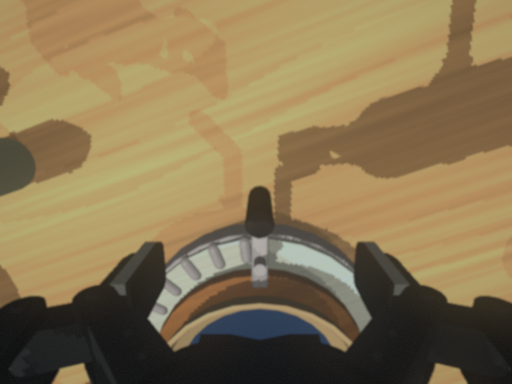

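The post stands between the fingers with its top centre at about (261,227) and base at (259,192). The five ribs are at (245,249), (217,256), (192,267), (172,286) and (158,308).

```bash
python3 - <<'E'
from h import *
from scipy.optimize import least_squares
im,m=load('w5')
P=w(m,[(261,227)],.115)[0];print('post',P)
r=w(m,[(245,249),(217,256),(192,267),(172,286),(158,308)],.036)
for ax in([.667,-.034],[.664,-.034],[.665,-.037]):
    d=r[:,:2]-ax;an=np.unwrap(np.arctan2(d[:,1],d[:,0]));q=P[:2]-ax
    t0=(an-np.array([.2,.44,.68,.92,1.16])).mean();print(ax,an.round(3),np.hypot(*d.T).round(4),'t0',t0,'post',np.arctan2(q[1],q[0]),np.hypot(*q))
ax=np.array([.666,-.034])
for a in np.arange(.0,.81,.1):print(round(a,2),(1000*(ax+.165*np.array([np.cos(2.73+a),np.sin(2.73+a)]))).round(1))
E
```

```text
post [0.51652657 0.02291914 0.115     ]
[0.667, -0.034] [2.896 3.136 3.371 3.628 3.892] [0.109  0.1078 0.108  0.1058 0.1046] t0 2.7047991500688755 post 2.7799608023750824 0.16087896920916184
[0.664, -0.034] [2.889 3.136 3.378 3.642 3.912] [0.1061 0.1048 0.1051 0.1031 0.1024] t0 2.711410090113838 post 2.773246265260945 0.1580765704815078
[0.665, -0.037] [2.865 3.107 3.348 3.611 3.884] [0.1079 0.1058 0.1054 0.1026 0.1011] t0 2.683146348750793 post 2.7580141168563377 0.16010828788715797
0.0 [514.8  32. ]
0.1 [508.9  16.6]
0.2 [504.7   0.7]
0.3 [502.  -15.6]
0.4 [501.  -32.1]
0.5 [501.6 -48.6]
0.6 [503.9 -64.9]
0.7 [507.8 -80.9]
0.8 [513.3 -96.5]
```

Call:
drive_tool([
  {"linear":[2,0,-30],"twist":0,"claw":1},
  {"linear":[2,0,-55],"twist":0,"claw":1},
  {"linear":[2,0,-70],"twist":0,"claw":1},
  {"linear":[2,0,-75],"twist":0,"claw":1},
  {"linear":[2,0,-75],"twist":0,"claw":0.5},
  {"linear":[2,0,-75],"twist":0,"claw":0.3},
  {"linear":[2,0,-75],"twist":0,"claw":0.15},
  {"linear":[2,0,-75],"twist":0,"claw":0.1},
  {"linear":[2,0,-75],"twist":0,"claw":0.1},
  {"linear":[2,0,-75],"twist":0,"claw":0.1},
  {"linear":[2,0,-75],"twist":0,"claw":0.1},
  {"linear":[2,0,-75],"twist":0,"claw":0.1},
], squeeze=40)

```text
clock: 11.12
position: [0.5149, 0.0208, 0.088]
ee_rot: [0.001, 0.171, 0.985, 0.001]
contact_force: [-0.6, 1.0, 6.0]
width: 0.0169
gripper_force: 39.2
```

The post is gripped. Swinging along the arc now, first part to about 0.3 rad.

Call:
drive_tool([
  {"linear":[-2.5,-8,0],"twist":2.9,"claw":0.1},
  {"linear":[-4.9,-15.8,0],"twist":5.7,"claw":0.1},
  {"linear":[-6.7,-24,0],"twist":8.6,"claw":0.1},
  {"linear":[-8.2,-32,0],"twist":11.5,"claw":0.1},
  {"linear":[-9.2,-40,0],"twist":14.3,"claw":0.1},
  {"linear":[-9.9,-48.3,0],"twist":17.2,"claw":0.1},
  {"linear":[-9.9,-48.3,0],"twist":17.2,"claw":0.1},
  {"linear":[-9.9,-48.3,0],"twist":17.2,"claw":0.1},
])

```text
clock: 11.78
position: [0.5057, -0.0275, 0.088]
ee_rot: [0.002, 0.022, 1.0, 0.001]
contact_force: [1.6, 4.4, 5.3]
width: 0.0174
gripper_force: 39.4
```

Call:
drive_tool([
  {"linear":[-0.1,-8.3,0],"twist":2.9,"claw":0.1},
  {"linear":[-0.1,-16.6,0],"twist":5.7,"claw":0.1},
  {"linear":[0.6,-24.8,0],"twist":8.6,"claw":0.1},
  {"linear":[1.5,-33,0],"twist":11.5,"claw":0.1},
  {"linear":[3,-41,0],"twist":14.3,"claw":0.1},
  {"linear":[4.8,-49.2,0],"twist":17.2,"claw":0.1},
  {"linear":[7,-57,0],"twist":20,"claw":0.1},
  {"linear":[9,-63.5,0],"twist":22.5,"claw":0.1},
  {"linear":[11.4,-69.6,0],"twist":24.6,"claw":0.1},
  {"linear":[11.4,-69.6,0],"twist":24.6,"claw":0.1},
  {"linear":[11.4,-69.6,0],"twist":24.6,"claw":0.1},
  {"linear":[11.4,-69.6,0],"twist":24.6,"claw":0.1},
])

```text
clock: 12.78
position: [0.518, -0.0959, 0.088]
ee_rot: [0.003, -0.191, 0.982, 0.001]
contact_force: [4.1, 6.5, 4.8]
width: 0.017
gripper_force: 39.4
```

```bash
python3 - <<'E'
from h import *
im,m=snap('wrist','w6.png');s=sensors.get_state();print(s['contact_force'],s['position'],s['clock'],s['width'],s['gripper_force'],np.abs(s['qd']).max())
p=s['position'][:2]
for ax in([.670,-.035],[.667,-.034]):
  q=p-np.array(ax);h=np.array([.5149,.0208])-ax;print((np.arctan2(q[1],q[0])-np.arctan2(h[1],h[0]))%6.283,np.hypot(*q),np.hypot(*h))
cv2.imwrite('pics/w6b.png',cv2.resize(im[130:330,120:400,::-1],None,fx=2.5,fy=2.5,interpolation=cv2.INTER_CUBIC))
E
```

```text
[4.44433885 7.0105423  4.86741782] [ 0.51798036 -0.09583266  0.08802353] 12.8333 0.016954515861767272 39.41316985990852 0.0024665338222962406
0.7258118192878671 0.16373937383365889 0.1648321873906914
0.7389364616399297 0.16133855721845203 0.16167080750710688
```

View pics/w6b.png

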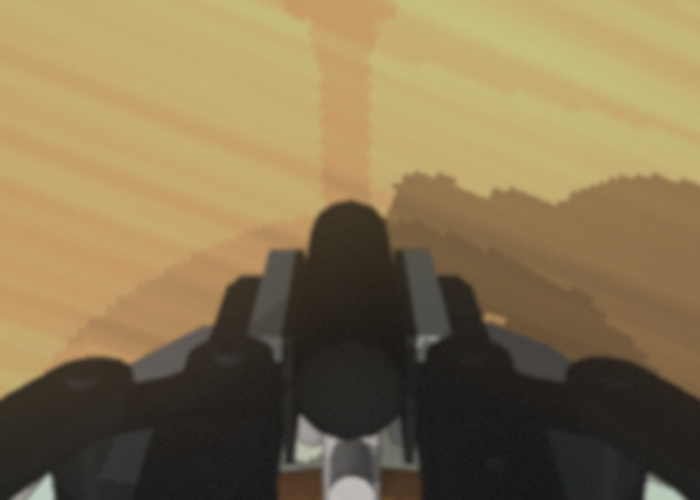

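The view shows the post held firmly in the fingers. The tangential force is about 4.9 N, matching the spring's pull between ribs, and the swing from home is about 0.73 rad (a ≈ 0.80). The arm is still, so I hand in.

```bash
python3 -c "
from rig import manip
print(manip.sign_off())"
```

```text
the job is handed in; nothing more can be done
None
```

I handed the job in with the bottle standing upright near the centre of the tray and the gripper holding the lever still at about 0.80 rad, the middle of the third place; no verdict came back.

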